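# Clear the pencil tin's lid into the fitted trays

### The arm

A 6-joint arm with a two-finger parallel gripper is mounted at the origin on a cart in front of the work surface, level with it; the furniture and walls round the work are solid. World frame = base frame: x ahead of the robot, y to its left, z up, the work surface at z = 0. Lengths are in m, angles in rad, forces in N, time in s.
With the tool pointing down it reaches from about 0.35 to 0.85 m from the base axis. Payload 8.1 kg.
Tool frame: the origin (TCP) lies midway between the tips of the shut fingers; the grasp point (between the pads) lies 19 mm behind it; z points along the fingers, y is the line along which they close (so a half turn about z gives the same grasp; the last joint's range is limited). The gripper opens to 85 mm and grips with 20 to 120 N. Pads are 22 mm wide; open, the fingers measure 114 mm over their backs; the gripper's body (76 mm by 85 mm) begins 54 mm behind the grasp point. The pads swing forward as they close: fully open they stand 13 mm farther back than shut.
Start: joints at [-1.213, 0.13, 1.488, -0, 1.523, -0.085], TCP at [0.257, -0.542, 0.231] pointing down, gripper open.
Joint ranges: [-2.96, 2.96], [-0.89, 2.26], [0.02, 2.5], [-1.34, 4.48], [0, 2.73], [-2.66, 2.66]. Speed limits (rad/s): [2.39, 2.39, 2.79, 3.14, 3.14, 3.14].

### API

Orientations are given as a rotation vector (axis times angle).
In Python, from workcell import robot gives the robot as it stands. The module is installed in compiled form; this text tells all that it offers.
- The arm moves only by the tool servo_tool, never from a script. Its argument "targets" is a list of rows, each an object of numbers: "fingers": the closure, from -1 (fully open) to 1 (shut), so that 0 is half open; "tx", "ty", "tz": the shift along the world's x, y, z each as a share of 0.25 m, from -1 to 1; "ax", "ay", "az": the turn, a rotation vector about the world's x, y, z each as a share of 45 degrees, from -1 to 1. A call has 1 to 5 rows; each row is the pose to reach, as a shift and turn from the pose commanded when the call began; what a row does not reach only later rows make up. A row lasts 1/8 s, in which the tool goes at most 62.5 mm and 10.7 degrees, less where a joint would pass 70% of its speed; a pose out of reach is approached as far as the arm can. A call with a number of a shift or a turn outside -1 to 1 is refused whole. A call with a gripper value outside its range is refused whole. The fingers move at their own pace and stop on an object; "squeeze" is the grip in N (left out, the last holds). Time passes only in rows, so rows that repeat a pose let the fingers close. It gives the time, the measured TCP pose, the force, the opening and the grip force at its end, in the units of the state.
- robot.get_state(): the state, without advancing time (a new reading comes with each control period).
- robot.camera(name): name is "side" or "top" or "wrist"; returns a dict with "frame" (384x512x3 uint8, red, green, blue), "range_z" (384x512 float32, m along the optical axis (not along the pixel's ray), 0 where there is no reading), "K" (3x3 intrinsics, pixels), "D" ([k1, k2, p1, p2, k3] as OpenCV has them; the pictures are not rectified), "rvec" (rotation vector, rad) and "tvec" (3), from world to camera coordinates, as OpenCV has them; the wrist camera has in their place "hand_eye" (4x4, takes a point from camera to tool coordinates, whose origin is the TCP and whose axes are the flange's). Camera axes: x right, y down, z forward; pixel columns grow to the right and rows downward; lengths in m; the calibration is good to about 2 mm. A picture is of the moment at which its call begins: read the wrist's pose just before it.
- robot.close_job(): hands the job in; it is judged then, once.
Trained networks look in a picture, given as the dict that the camera call returned (one of the last four; its "shot" number tells which), for a name from the list of things; names that differ only in an ending like _2 or _b are one class to them, and where a whole thing is asked for, a point or a joint stands for the part that bears it (a point fixed in the world has none). Each returns a list of dicts, best first, with "score" (0 to 1); they miss things now and then, are a little off and sometimes report something else, mostly with a low value. They report only what shows in the picture. A call takes as long as a camera call. They do not tell look-alikes from the thing itself.
- robot.masks_of(query, picture): "pixels" (384x512 bool, what is visible of it) and "extent" ([left, top, right, bottom] in pixels, round what is visible of it).
The state is a dict: "clock": time; "joint_pos": joint angles; "joint_vel": joint speeds; "effort": joint torques, N m; "ee_pos": TCP position; "orientation": TCP orientation; "ft_force": force on the tool from outside, world axes, zero at the start; "wrist_torque": the same for the moment, N m; "width": finger opening in m; "finger_force": force on a finger pad.
Only numpy, scipy, OpenCV 4.12 (cv2) and the standard library are available. Lean on these libraries where they do the work, as an engineer would, in place of code of your own. Each camera call takes 0.05 s, during which the arm holds its last target. There are 200 camera calls.

### The job

I want to open the green pencil tin, but my things are piled on its lid. Take the pile down from the top and put the sharpener, the eraser, the matchbox and the ink bottle each into the maple tray whose recess is cut for it, lying flat on the felt with its own top up. Keep the ink bottle upright all the way, and leave the tin and the hourglass where they are.

Things in the scene. Friction and masses are not known exactly. Their poses are not given: they have to be found in the camera images.
- sharpener_mid (a point): small brass wedge pencil sharpener with a steel blade on top, 17 x 25 mm, body 12 mm high (14 with the blade screw), top of the pile on the tin: it lies on the eraser. The point is its centre, 6 mm above its underside; x across its 17 mm width (pinch there), y along it, z up
- eraser_mid (a point): eraser, white in a blue card sleeve, 20 x 44 x 12 mm, lying on the matchbox. The point is its centre; x across its 20 mm width, y along it, z up
- matchbox_mid (a point): red matchbox with a cream top, 36 x 53 x 16 mm, lying on the tin's lid under the eraser (another matchbox far to the left by the picture frame has no part in this). The point is its centre; x across its 36 mm width, y along it, z up
- ink_bottle_mid (a point): closed square dark-blue ink bottle, body 46 x 46 mm and 34 mm high, with a round black cap 31 mm wide above it (52 mm in all), standing on the other end of the tin's lid. The point is the centre of its body, 17 mm above its underside; z up
- sharp_tray_floor (a point): fixed maple tray, outside 53 x 61 mm, 10 mm high, with one flat-bottomed 29 x 37 mm recess lined with ochre felt, 4 mm deep, cut for the sharpener with about 6 mm to spare all round. The point is the centre of the recess floor (6 mm above the tray's underside); x runs along the 29 mm side, y along the 37 mm side, z up
- eraser_tray_floor (a point): fixed maple tray, outside 56 x 80 mm, 10 mm high, with one flat-bottomed 32 x 56 mm recess lined with off-white felt, 4 mm deep, cut for the eraser with about 6 mm to spare all round. The point is the centre of the recess floor (6 mm above the tray's underside); x runs along the 32 mm side, y along the 56 mm side, z up
- match_tray_floor (a point): fixed maple tray, outside 73 x 89 mm, 10 mm high, with one flat-bottomed 49 x 65 mm recess lined with red felt, 4 mm deep, cut for the matchbox with about 6 mm to spare all round. The point is the centre of the recess floor (6 mm above the tray's underside); x runs along the 49 mm side, y along the 65 mm side, z up
- ink_tray_floor (a point): fixed maple tray, outside 82 x 82 mm, 16 mm high, with one flat-bottomed 58 x 58 mm recess lined with blue felt, 10 mm deep, cut for the ink bottle with about 6 mm to spare all round. The point is the centre of the recess floor (6 mm above the tray's underside); x runs along the 58 mm side, y along the 58 mm side, z up
- tin_lid (a point): closed flat green pencil tin, 71 x 195 x 21 mm, 0.45 kg, loose on the desk, that carries the pile; stays where it is. The trays lie beside it on a dark 3 mm desk pad. The point is the centre of its lid's top, 21 mm above the desk; y along its length, z up
- hourglass_mid (a point): fragile glass hourglass with a yellow foot, 61 mm wide, 159 mm high, standing loose behind the work; stays where it is. The point is on its axis 80 mm above the desk; z up
Not all that is in view belongs to the job. There is more than one size of the part that bears matchbox_mid; the job needs the larger. What is shaped like the part that bears ink_bottle_mid but red is not meant.

How it is judged:
By the outcome, as a careful person would: the job done as asked, in the order asked, and still so for the second after the job is handed in, with the robot touching nothing.
It also fails if it takes over 104 s, if anything falls off the work surface, if the arm or the gripper's body presses on something with over 40 N, if the wrist force passes 120 N, or if a joint passes its speed limit or range.

## Working session

There is one attempt and no reset: what is moved stays moved. The work goes in short steps, Python scripts to look and compute and a tool call to move; the robot and the scene stay as the last step left them, time stands still between calls to the robot, and variables do not carry over. Pictures are saved under pics/ and viewed, at most 14 in all, crops included, and the job is handed in when it is done.

Besides the shell and the picture viewer there is one more tool, called after ">>>" as a command line: name --argument value ..., lists and objects as JSON in quotes. servo_tool: Moves the arm, as the interface text tells. Shift numbers are shares of 0.25 m and turn numbers shares of 45 degrees, none past 1 either way. Its arguments: {"type":"object","properties":{"targets":{"type":"array"},"squeeze":{"type":"number"}},"required":["targets"]}

```bash
mkdir -p pics; cat > h.py <<'E'
import numpy as np, cv2, pickle
from workcell import robot
from scipy.spatial.transform import Rotation as R
def cloud(c, st=None):
    z=c["range_z"]; h,w=z.shape
    u,v=np.meshgrid(np.arange(w),np.arange(h))
    p=cv2.undistortPoints(np.stack([u,v],-1).reshape(-1,1,2).astype(np.float64),c["K"],np.array(c["D"],float)).reshape(h,w,2)
    P=np.dstack([p[...,0]*z,p[...,1]*z,z])
    if "hand_eye" in c:
        H=np.array(c["hand_eye"]); P=P@H[:3,:3].T+H[:3,3]
        P=P@R.from_rotvec(st["orientation"]).as_matrix().T+np.array(st["ee_pos"])
    else:
        Rm=cv2.Rodrigues(np.array(c["rvec"],float))[0]; P=(P-np.array(c["tvec"]).ravel())@Rm
    P[z==0]=np.nan
    return P
def save(c,n,crop=None,s=1):
    f=c["frame"][...,::-1]
    if crop: l,t,r,b=crop; f=f[t:b,l:r]
    cv2.imwrite(n,cv2.resize(f,None,fx=s,fy=s,interpolation=cv2.INTER_CUBIC))
def rect(P,m):
    q=P[m]; q=q[~np.isnan(q[:,0])]
    (cx,cy),(a,b),ang=cv2.minAreaRect((q[:,:2]*1000).astype(np.float32))
    if a>b: a,b,ang=b,a,ang+90
    # ang = direction of short side (x), deg
    return cx,cy,a,b,(ang+90)%180-90,np.median(q[:,2])*1000
E
python3 - <<'E'
from h import *
st=robot.get_state(); print(st)
for n in ("top","side"):
    c=robot.camera(n); save(c,f"pics/{n}0.png",s=1.5); P=cloud(c); 
    pickle.dump((c,P),open(n+".pkl","wb"))
    for q in "sharpener_mid eraser_mid matchbox_mid ink_bottle_mid sharp_tray_floor eraser_tray_floor match_tray_floor ink_tray_floor tin_lid hourglass_mid".split():
        for d in robot.masks_of(q,c)[:4]:
            if d["score"]<.2: continue
            m=d["pixels"]; print(n,q,round(d["score"],2),[int(i) for i in d["extent"]],np.round(np.nanmedian(P[m],0),3),np.round(rect(P,m),0))
E
```

```text
{'clock': 0.0, 'joint_pos': array([-1.21338304e+00,  1.31223521e-01,  1.48930654e+00, -8.59922744e-06,
        1.52300041e+00, -8.54039476e-02]), 'joint_vel': array([ 0.00050844, -0.00100641,  0.00038677, -0.00065912,  0.00105831,
       -0.00103354]), 'effort': array([-3.42043886e-04, -5.69400001e+01, -5.00559032e+01, -1.33652488e-04,
        1.46425003e-02, -4.11229962e-05]), 'ee_pos': array([ 0.25690795, -0.5415881 ,  0.23019222]), 'orientation': array([-3.06303139e+00, -6.89485803e-01,  4.25820069e-04]), 'ft_force': array([ 0.14125523, -1.18721125, -0.19256761]), 'wrist_torque': array([ 0.05616046, -0.02045648, -0.05457857]), 'finger_force': 0.0, 'width': 0.08515250908564224}
top matchbox_mid 0.69 [316, 264, 334, 271] [ 0.398 -0.17   0.01 ] [ 398. -170.   25.   36.    4.   10.]
top matchbox_mid 0.6 [310, 219, 329, 236] [ 0.485 -0.134  0.036] [ 495. -142.   38.   51.   -1.   36.]
top ink_bottle_mid 0.88 [350, 217, 375, 239] [ 0.496 -0.241  0.056] [ 498. -246.   47.   47.   11.   56.]
top ink_bottle_mid 0.87 [361, 266, 386, 289] [ 0.384 -0.28   0.035] [ 384. -286.   44.   47.   19.
[... 1518 characters left out ...]
8.  10.  12.]
side eraser_tray_floor 0.86 [209, 146, 223, 162] [0.453 0.264 0.01 ] [453. 266.  54.  83.   2.  10.]
side match_tray_floor 0.65 [244, 142, 271, 161] [0.578 0.281 0.009] [578. 284.  73.  94.   4.   9.]
side ink_tray_floor 0.69 [242, 163, 279, 187] [0.592 0.153 0.012] [591. 164.  87. 103.  10.  12.]
side tin_lid 0.58 [209, 239, 245, 309] [ 0.506 -0.236  0.02 ] [ 499. -198.   69.  197.    0.   20.]
side tin_lid 0.23 [245, 164, 277, 188] [0.591 0.155 0.012] [593. 157.  88.  88. -81.  12.]
side hourglass_mid 0.71 [327, 193, 351, 233] [ 0.794 -0.044  0.022] [802.  14.  57. 160.  -6.  22.]
side hourglass_mid 0.39 [243, 163, 278, 190] [0.589 0.155 0.012] [589. 159.  89.  98.   3.  12.]
```

```bash
python3 - <<'E'
from h import *
c,P=pickle.load(open("top.pkl","rb")); save(c,"pics/t1.png",(130,80,400,300),2.9)
E
```

```text
(no output)
```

View pics/t1.png

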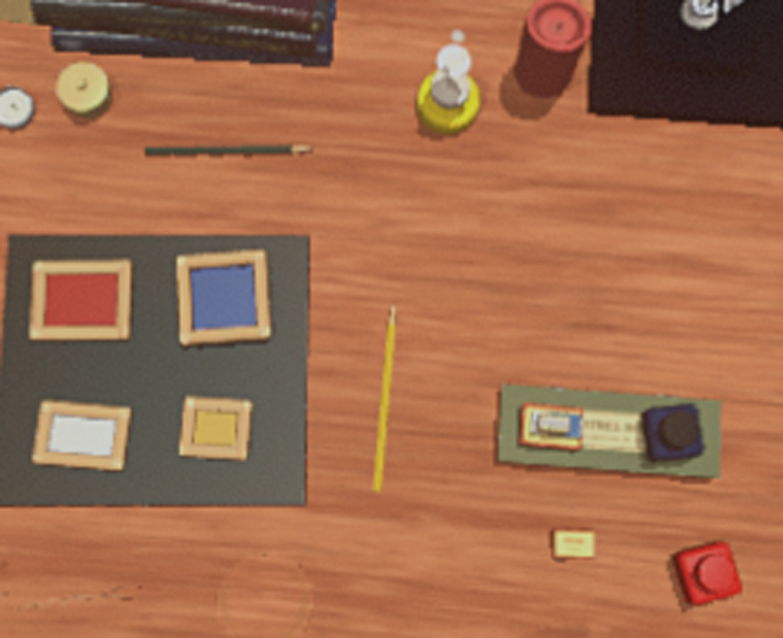

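View pics/side0.png

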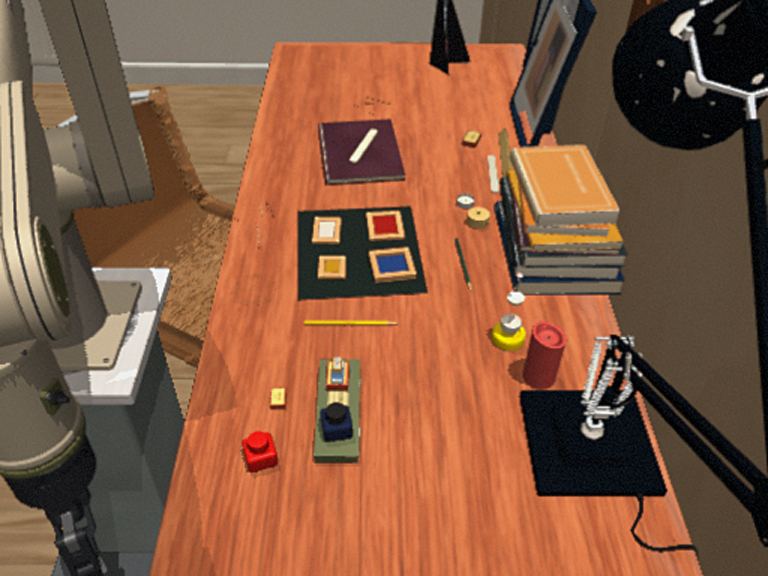

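The top crop shows the tin at about (610,430). The pile is on its left end (550,425) and the dark-blue bottle on its right end (675,432). The decoys are the small matchbox at (573,544) and the red bottle at (708,573). The trays sit on the pad at left: red (80,300), blue (222,298), white (82,436) and ochre (215,428). The side view agrees. I'll go above the pile next.

>>> servo_tool --targets '[{"tx":0.5,"ty":0.8,"tz":0.2,"az":1,"fingers":-1},{"tx":0.5,"ty":0.8,"tz":0.2,"az":1},{"tx":0.5,"ty":0.8,"tz":0.2,"az":1},{"tx":0.5,"ty":0.8,"tz":0.2,"az":1},{"tx":0.5,"ty":0.8,"tz":0.2,"az":1}]' --squeeze 20

```text
schema error: expected keys fingers, tx, ty, tz, ax, ay, az
```

>>> servo_tool --targets '[{"tx":0.3,"ty":0.78,"tz":0,"az":0.436},{"tx":0.3,"ty":0.78,"tz":0,"az":0.436},{"tx":0.3,"ty":0.78,"tz":0,"az":0.436},{"tx":0.3,"ty":0.78,"tz":0,"az":0.436},{"tx":0.3,"ty":0.78,"tz":0,"az":0.436}]'

```text
schema error: expected keys fingers, tx, ty, tz, ax, ay, az
```

```bash
cat > look.py <<'E'
from h import *
import sys
def look(tag,qs,crop=None,s=1.5):
    st=robot.get_state(); c=robot.camera("wrist"); P=cloud(c,st); save(c,f"pics/{tag}.png",crop,s)
    pickle.dump((c,P,st),open(tag+".pkl","wb"))
    Rm=R.from_rotvec(st["orientation"]).as_matrix()
    print(round(st["clock"],2),st["ee_pos"].round(4),"y dir",np.degrees(np.arctan2(Rm[1,1],Rm[0,1])).round(2),"z",Rm[:,2].round(3),"w",st["width"].round(4),st["joint_pos"].round(2))
    for q in qs:
        for d in robot.masks_of(q,c)[:3]:
            if d["score"]<.2: continue
            m=d["pixels"]; print(q,round(d["score"],2),[int(i) for i in d["extent"]],np.round(rect(P,m),1))
    return c,P,st
if __name__=="__main__": look(sys.argv[1],sys.argv[2:])
E
python3 look.py w1 sharpener_mid eraser_mid matchbox_mid ink_bottle_mid tin_lid
```

```text
Traceback (most recent call last):
  File "look.py", line 13, in <module>
    if __name__=="__main__": look(sys.argv[1],sys.argv[2:])
                             ~~~~^^^^^^^^^^^^^^^^^^^^^^^^^^
  File "look.py", line 7, in look
    print(round(st["clock"],2),st["ee_pos"].round(4),"y dir",np.degrees(np.arctan2(Rm[1,1],Rm[0,1])).round(2),"z",Rm[:,2].round(3),"w",st["width"].round(4),st["joint_pos"].round(2))
                                                                                                                                       ^^^^^^^^^^^^^^^^^
AttributeError: 'float' object has no attribute 'round'
```

View pics/w1.png

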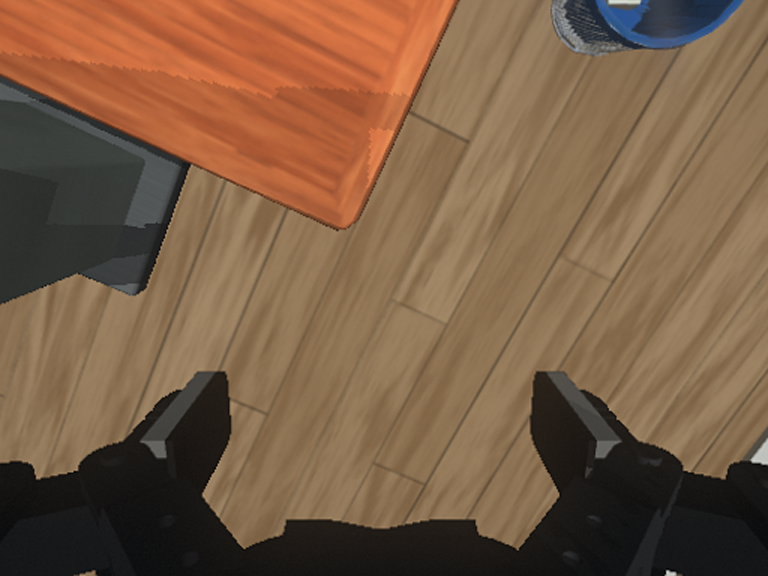

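The arm hasn't moved: both calls were refused because every row needs all the keys. The wrist view only shows the floor and the desk corner, with image up being tool +x. I'll resend with complete rows.

>>> servo_tool --targets '[{"fingers":-1,"tx":0.5,"ty":0.8,"tz":0.2,"ax":0,"ay":0,"az":1},{"fingers":-1,"tx":0.5,"ty":0.8,"tz":0.2,"ax":0,"ay":0,"az":1},{"fingers":-1,"tx":0.5,"ty":0.8,"tz":0.2,"ax":0,"ay":0,"az":1},{"fingers":-1,"tx":0.5,"ty":0.8,"tz":0.2,"ax":0,"ay":0,"az":1},{"fingers":-1,"tx":0.5,"ty":0.8,"tz":0.2,"ax":0,"ay":0,"az":1}]' --squeeze 20

```text
clock: 1.78
ee_pos: [0.3843, -0.3397, 0.283]
orientation: [2.558, 1.819, 0.002]
ft_force: [-0.2, -0.1, -0.3]
width: 0.085
finger_force: 0.0
```

>>> servo_tool --targets '[{"fingers":-1,"tx":0.45,"ty":0.4,"tz":0,"ax":0,"ay":0,"az":0.436},{"fingers":-1,"tx":0.45,"ty":0.4,"tz":0,"ax":0,"ay":0,"az":0.436},{"fingers":-1,"tx":0.45,"ty":0.4,"tz":0,"ax":0,"ay":0,"az":0.436},{"fingers":-1,"tx":0.45,"ty":0.4,"tz":0,"ax":0,"ay":0,"az":0.436}]'

```text
clock: 2.28
ee_pos: [0.4953, -0.2415, 0.2807]
orientation: [-2.219, -2.222, 0.001]
ft_force: [-0.3, 0.0, 0.7]
width: 0.0854
finger_force: 0.0
```

```bash
sed -i 's/st\["width"\].round(4)/round(st["width"],4)/' look.py
python3 look.py w2 sharpener_mid eraser_mid matchbox_mid ink_bottle_mid tin_lid
```

```text
2.27 [ 0.4953 -0.2415  0.2807] y dir 0.07 z [-0.001  0.    -1.   ] w 0.0854 [-0.55 -0.02  1.55 -0.    1.61 -0.55]
sharpener_mid 0.56 [246, 55, 260, 79] [ 496.6 -143.9   15.7   24.3    0.7   61. ]
eraser_mid 0.86 [242, 50, 265, 96] [ 4.974e+02 -1.469e+02  2.200e+01  4.560e+01 -3.000e-01  4.810e+01]
matchbox_mid 0.63 [159, 79, 185, 113] [ 398.7 -173.5   26.    36.5    3.    10.7]
matchbox_mid 0.6 [239, 44, 272, 101] [ 4.970e+02 -1.448e+02  3.630e+01  5.410e+01 -4.000e-01  3.690e+01]
ink_bottle_mid 0.94 [231, 144, 282, 187] [ 499.6 -251.6   50.1   54.4    9.3   55.6]
ink_bottle_mid 0.78 [141, 168, 187, 219] [ 378.4 -292.2   53.6   60.8  -70.7   33.9]
tin_lid 0.65 [225, 28, 288, 198] [ 499.  -197.2   71.8  193.3    1.3   20.9]
```

View pics/w2.png

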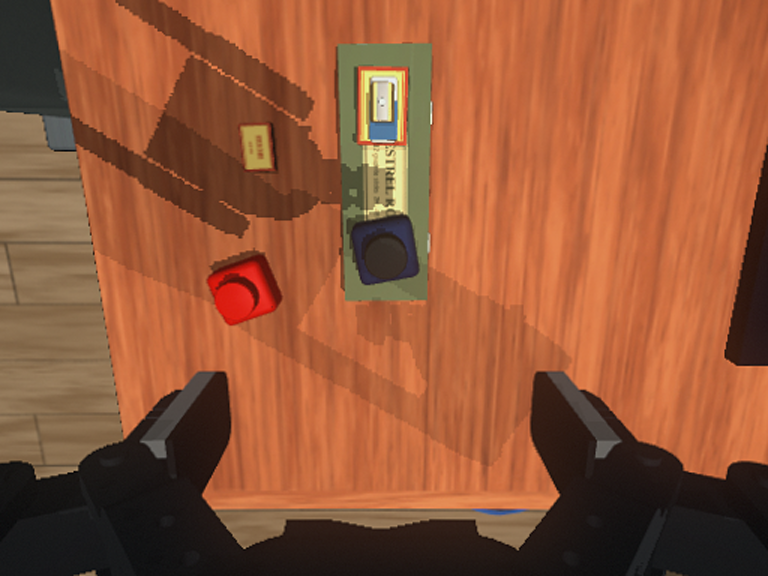

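The wrist view shows the sharpener, eraser and matchbox stacked at about (382,105) and the blue bottle at (385,250). The decoys are off the tin: small matchbox (257,148) and red bottle (243,290). Measured heights are 61, 48 and 37 mm, against an expected 61, 49 and 37. The pile's matchbox measures 36x54, so it is the large one meant. Taking the sharpener now, with the fingertips kept above the tray's rim height.

>>> servo_tool --targets '[{"fingers":-0.3,"tx":0,"ty":0.25,"tz":0,"ax":0,"ay":0,"az":0},{"fingers":-0.3,"tx":0.005,"ty":0.39,"tz":-0.16,"ax":0,"ay":0,"az":0},{"fingers":-0.3,"tx":0.005,"ty":0.39,"tz":-0.4,"ax":0,"ay":0,"az":0},{"fingers":-0.3,"tx":0.005,"ty":0.39,"tz":-0.64,"ax":0,"ay":0,"az":0},{"fingers":-0.3,"tx":0.005,"ty":0.39,"tz":-0.76,"ax":0,"ay":0,"az":0}]'

```text
clock: 3.2
ee_pos: [0.4932, -0.1443, 0.0875]
orientation: [-2.22, -2.217, 0.003]
ft_force: [-0.2, -0.6, 0.9]
width: 0.0556
finger_force: 0.0
```

>>> servo_tool --targets '[{"fingers":-0.3,"tx":0,"ty":0,"tz":-0.1,"ax":0,"ay":0,"az":0},{"fingers":-0.3,"tx":0,"ty":0,"tz":-0.15,"ax":0,"ay":0,"az":0},{"fingers":1,"tx":0,"ty":0,"tz":-0.15,"ax":0,"ay":0,"az":0},{"fingers":1,"tx":0,"ty":0,"tz":-0.15,"ax":0,"ay":0,"az":0},{"fingers":1,"tx":0,"ty":0,"tz":-0.15,"ax":0,"ay":0,"az":0}]'

```text
clock: 3.82
ee_pos: [0.497, -0.1452, 0.0553]
orientation: [2.22, 2.219, 0.002]
ft_force: [-0.1, 0.3, 2.9]
width: 0.0159
finger_force: 21.7
```

>>> servo_tool --targets '[{"fingers":1,"tx":0,"ty":0,"tz":0.1,"ax":0,"ay":0,"az":0},{"fingers":1,"tx":0,"ty":0,"tz":0.35,"ax":0,"ay":0,"az":0},{"fingers":1,"tx":0,"ty":0.15,"tz":0.6,"ax":0,"ay":0,"az":0},{"fingers":1,"tx":0,"ty":0.35,"tz":0.8,"ax":0,"ay":0,"az":0},{"fingers":1,"tx":0,"ty":0.6,"tz":0.8,"ax":0,"ay":0,"az":0}]'

```text
clock: 4.45
ee_pos: [0.4979, -0.0079, 0.2568]
orientation: [2.219, 2.214, 0.008]
ft_force: [1.4, 0.5, -1.6]
width: 0.016
finger_force: 21.3
```

>>> servo_tool --targets '[{"fingers":1,"tx":0,"ty":0.2,"tz":0.16,"ax":0,"ay":0,"az":0},{"fingers":1,"tx":0,"ty":0.2,"tz":0.16,"ax":0,"ay":0,"az":0},{"fingers":1,"tx":0,"ty":0.2,"tz":0.16,"ax":0,"ay":0,"az":0}]'

```text
clock: 4.82
ee_pos: [0.4959, 0.0417, 0.2916]
orientation: [2.22, 2.222, 0.0]
ft_force: [-0.4, 0.3, -0.7]
width: 0.016
finger_force: 21.3
```

```bash
python3 look.py w3 sharp_tray_floor eraser_tray_floor match_tray_floor ink_tray_floor sharpener_mid
python3 - <<'E'
from h import *
c,P,st=pickle.load(open("w3.pkl","rb"))
# felt regions by colour near each expected tray centre
hsv=cv2.cvtColor(c["frame"],cv2.COLOR_RGB2HSV).astype(int); H,S,V=hsv[...,0],hsv[...,1],hsv[...,2]
pad=(P[...,1]>.05)&(P[...,2]<.02)
for n,(x,y),r in (("sharp",(.472,.153),.036),("eraser",(.456,.27),.044),("match",(.579,.288),.05),("ink",(.591,.159),.05)):
    near=(abs(P[...,0]-x)<r)&(abs(P[...,1]-y)<r+.01)
    m0=near&(abs(P[...,2]-P[near&(np.hypot(P[...,0]-x,P[...,1]-y)<.008)][:,2].mean())<.02)
    core=hsv[near&(np.hypot(P[...,0]-x,P[...,1]-y)<.008)].mean(0)
    d=np.abs(hsv-core); d[...,0]=np.minimum(d[...,0],180-d[...,0])
    m=(near&(d[...,0]<8 if core[1]>60 else near)&(d[...,1]<60)&(d[...,2]<60)).astype(np.uint8)
    _,l,s,_=cv2.connectedComponentsWithStats(m); k=1+np.argmax(s[1:,4]); m=l==k
    print(n,core.round(),np.round(rect(P,m),1))
E
```

```text
4.83 [0.4959 0.0417 0.2916] y dir 0.05 z [ 0.001 -0.    -1.   ] w 0.016 [-0.02 -0.17  1.67 -0.    1.63 -0.02]
sharp_tray_floor 0.76 [212, 33, 254, 91] [4.729e+02 1.521e+02 5.140e+01 6.100e+01 2.000e-01 1.190e+01]
eraser_tray_floor 0.41 [245, 283, 259, 319] [ 498.  -156.7   22.    65.7   -0.7   48.4]
ink_tray_floor 0.95 [295, 9, 374, 95] [594.  159.3  86.4  88.5 -80.7  13.1]
sharpener_mid 0.91 [236, 214, 268, 276] [493.9 -32.   48.2 178.8   1.2 297. ]
sharpener_mid 0.56 [234, 341, 274, 349] [ 498.6 -226.2   14.1   45.    82.4   35. ]
sharp [ 24. 171. 244.] [473.  152.2  50.4  59.6   1.   11.8]<stdin>:8: RuntimeWarning: Mean of empty slice.
  ret = ret.dtype.type(ret / rcount)
<stdin>:9: RuntimeWarning: Mean of empty slice.
  ret = um.true_divide(
Traceback (most recent call last):
ValueError: attempt to get argmax of an empty sequence
```

View pics/w3.png

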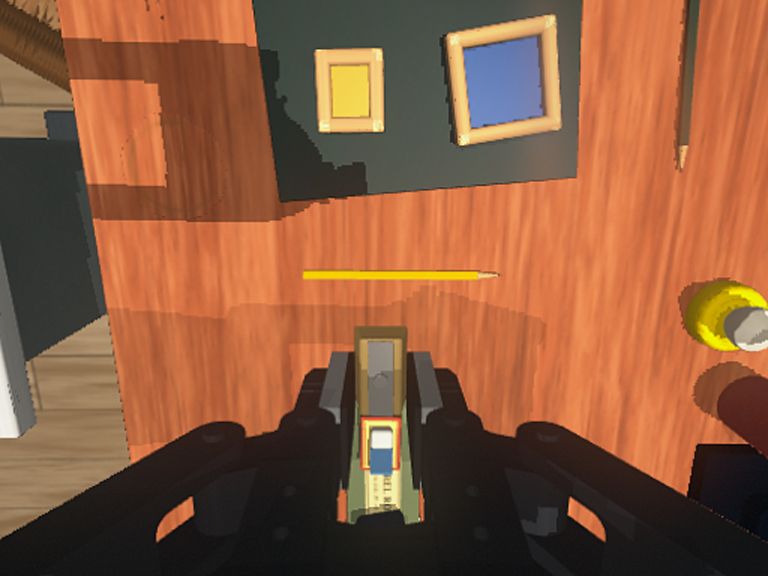

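The sharpener sits level in the grip at (382,375). The ochre tray is at (350,90) and the blue tray at (503,80). I'll check where it sits in the hand.

```bash
python3 - <<'E'
from h import *
c,P,st=pickle.load(open("w3.pkl","rb"))
q=P[222:276,240:270]; m=(q[...,2]>.29)
for r in range(222,280,5):
    print(r,[tuple((P[r,u]*1000).round().astype(int)) if P[r,u,2]==P[r,u,2] else None for u in (238,242,254,266,270)])
E
```

```text
222 [(np.int64(490), np.int64(56), np.int64(292)), (np.int64(491), np.int64(57), np.int64(292)), (np.int64(497), np.int64(57), np.int64(293)), (np.int64(502), np.int64(57), np.int64(293)), (np.int64(504), np.int64(56), np.int64(290))]
227 [(np.int64(490), np.int64(55), np.int64(294)), (np.int64(492), np.int64(56), np.int64(298)), (np.int64(497), np.int64(56), np.int64(297)), (np.int64(502), np.int64(56), np.int64(297)), (np.int64(504), np.int64(53), np.int64(289))]
232 [(np.int64(490), np.int64(52), np.int64(292)), (np.int64(492), np.int64(54), np.int64(297)), (np.int64(497), np.int64(54), np.int64(297)), (np.int64(502), np.int64(53), np.int64(296)), (np.int64(504), np.int64(51), np.int64(290))]
237 [(np.int64(490), np.int64(50), np.int64(294)), (np.int64(492), np.int64(51), np.int64(296)), (np.int64(497), np.int64(52), np.int64(298)), (np.int64(502), np.int64(51), np.int64(296)), (np.int64(504), np.int64(48), np.int64(289))]
242 [(np.int64(490), np.int64(47), np.int64(294)), (np.int64(492), np.int64(49), np.int64(298)), (np.int64(497), np.int64(49), np.int64(298)), (np.int64(502), n
[... 1027 characters left out ...]
64(489), np.int64(34), np.int64(291)), (np.int64(491), np.int64(37), np.int64(297)), (np.int64(497), np.int64(37), np.int64(298)), (np.int64(502), np.int64(37), np.int64(298)), (np.int64(520), np.int64(-110), np.int64(23))]
272 [(np.int64(476), np.int64(-118), np.int64(21)), (np.int64(491), np.int64(34), np.int64(297)), (np.int64(497), np.int64(34), np.int64(297)), (np.int64(502), np.int64(34), np.int64(297)), (np.int64(520), np.int64(-118), np.int64(21))]
277 [(np.int64(476), np.int64(-125), np.int64(23)), (np.int64(482), np.int64(-118), np.int64(35)), (np.int64(498), np.int64(-117), np.int64(36)), (np.int64(514), np.int64(-118), np.int64(34)), (np.int64(520), np.int64(-125), np.int64(21))]
```

>>> servo_tool --targets '[{"fingers":1,"tx":-0.05,"ty":0.2,"tz":0,"ax":0,"ay":0,"az":0},{"fingers":1,"tx":-0.098,"ty":0.428,"tz":-0.1,"ax":0,"ay":0,"az":0},{"fingers":1,"tx":-0.098,"ty":0.428,"tz":-0.35,"ax":0,"ay":0,"az":0},{"fingers":1,"tx":-0.098,"ty":0.428,"tz":-0.6,"ax":0,"ay":0,"az":0},{"fingers":1,"tx":-0.098,"ty":0.428,"tz":-0.8,"ax":0,"ay":0,"az":0}]'

```text
clock: 5.75
ee_pos: [0.4701, 0.1484, 0.0884]
orientation: [-2.221, -2.22, 0.003]
ft_force: [1.0, 0.6, -0.5]
width: 0.016
finger_force: 21.3
```

>>> servo_tool --targets '[{"fingers":1,"tx":0,"ty":0,"tz":-0.15,"ax":0,"ay":0,"az":0},{"fingers":1,"tx":0,"ty":0,"tz":-0.2,"ax":0,"ay":0,"az":0},{"fingers":1,"tx":0,"ty":0,"tz":-0.2,"ax":0,"ay":0,"az":0}]'

```text
clock: 6.12
ee_pos: [0.4711, 0.1485, 0.0412]
orientation: [-2.222, -2.22, 0.002]
ft_force: [-0.2, 0.0, 0.5]
width: 0.0158
finger_force: 21.3
```

>>> servo_tool --targets '[{"fingers":1,"tx":0,"ty":0,"tz":-0.06,"ax":0,"ay":0,"az":0},{"fingers":1,"tx":0,"ty":0,"tz":-0.1,"ax":0,"ay":0,"az":0},{"fingers":1,"tx":0,"ty":0,"tz":-0.1,"ax":0,"ay":0,"az":0}]'

```text
clock: 6.5
ee_pos: [0.4714, 0.1488, 0.0162]
orientation: [-2.222, -2.221, 0.0]
ft_force: [0.1, 0.1, -1.1]
width: 0.0158
finger_force: 21.3
```

>>> servo_tool --targets '[{"fingers":1,"tx":0,"ty":0,"tz":-0.006,"ax":0,"ay":0,"az":0},{"fingers":1,"tx":0,"ty":0,"tz":-0.008,"ax":0,"ay":0,"az":0}]'

```text
clock: 6.75
ee_pos: [0.4716, 0.1489, 0.0155]
orientation: [2.221, 2.221, 0.0]
ft_force: [-6.0, -0.9, 15.3]
width: 0.016
finger_force: 22.8
```

>>> servo_tool --targets '[{"fingers":1,"tx":0,"ty":0,"tz":0.005,"ax":0,"ay":0,"az":0},{"fingers":0.3,"tx":0,"ty":0,"tz":0.005,"ax":0,"ay":0,"az":0},{"fingers":0,"tx":0,"ty":0,"tz":0.005,"ax":0,"ay":0,"az":0},{"fingers":-0.3,"tx":0,"ty":0,"tz":0.1,"ax":0,"ay":0,"az":0},{"fingers":-0.3,"tx":0,"ty":0,"tz":0.3,"ax":0,"ay":0,"az":0}]'

```text
clock: 7.38
ee_pos: [0.4689, 0.1483, 0.0876]
orientation: [-2.219, -2.219, 0.008]
ft_force: [0.4, -0.4, 0.8]
width: 0.0557
finger_force: 0.0
```

>>> servo_tool --targets '[{"fingers":-0.3,"tx":0.05,"ty":-0.2,"tz":0.2,"ax":0,"ay":0,"az":0},{"fingers":-0.3,"tx":0.1,"ty":-0.4,"tz":0.4,"ax":0,"ay":0,"az":0},{"fingers":-0.3,"tx":0.1,"ty":-0.45,"tz":0.6,"ax":0,"ay":0,"az":0},{"fingers":-0.3,"tx":0.1,"ty":-0.45,"tz":0.6,"ax":0,"ay":0,"az":0}]'

```text
clock: 7.88
ee_pos: [0.4992, 0.0346, 0.245]
orientation: [2.219, 2.214, 0.009]
ft_force: [0.5, 0.1, -0.8]
width: 0.0556
finger_force: 0.0
```

```bash
python3 - <<'E'
from look import *
c,P,st=look("w4",["sharpener_mid","sharp_tray_floor","eraser_mid","matchbox_mid"],(180,0,400,120),3.5)
E
```

```text
7.88 [0.4992 0.0346 0.245 ] y dir -0.15 z [ 0.009 -0.001 -1.   ] w 0.0556 [-0.03 -0.16  1.75 -0.    1.54 -0.03]
sharpener_mid 0.68 [217, 34, 230, 63] [472.4 151.9  15.7  27.9  -1.2  21. ]
sharp_tray_floor 0.65 [198, 15, 249, 83] [472.6 151.9  53.5  60.8   1.1  12.2]
sharp_tray_floor 0.48 [476, 190, 511, 241] [791.5 -39.5  44.   73.   12.1  20.7]
eraser_mid 0.72 [238, 301, 258, 338] [ 4.980e+02 -1.464e+02  2.040e+01  4.240e+01  3.000e-01  4.850e+01]
matchbox_mid 0.77 [234, 283, 264, 336] [ 497.3 -143.4   35.9   54.2   -0.9   36.9]
matchbox_mid 0.59 [175, 310, 184, 330] [436.  -82.6  10.5 225.  -16.   10.9]
```

View pics/w4.png

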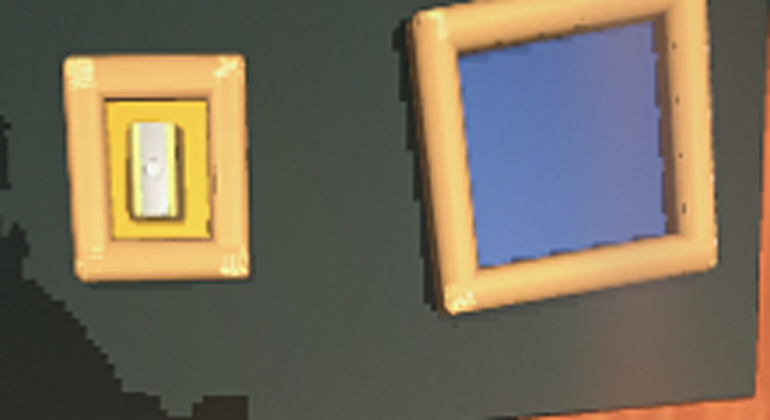

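The ochre tray at (157,170) holds the sharpener flat, blade up, and its top reads z=21 as expected. Next is the eraser at (0.498,-0.146).

>>> servo_tool --targets '[{"fingers":-0.3,"tx":0,"ty":-0.25,"tz":0,"ax":0,"ay":0,"az":0},{"fingers":-0.3,"tx":0,"ty":-0.5,"tz":0,"ax":0,"ay":0,"az":0},{"fingers":-0.3,"tx":-0.005,"ty":-0.724,"tz":-0.1,"ax":0,"ay":0,"az":0},{"fingers":-0.3,"tx":-0.005,"ty":-0.724,"tz":-0.35,"ax":0,"ay":0,"az":0},{"fingers":-0.3,"tx":-0.005,"ty":-0.724,"tz":-0.55,"ax":0,"ay":0,"az":0}]'

```text
clock: 8.75
ee_pos: [0.4932, -0.1442, 0.0979]
orientation: [-2.22, -2.218, 0.002]
ft_force: [0.1, 0.5, -0.5]
width: 0.0553
finger_force: 0.0
```

>>> servo_tool --targets '[{"fingers":-0.3,"tx":0,"ty":0,"tz":-0.08,"ax":0,"ay":0,"az":0},{"fingers":-0.3,"tx":0,"ty":0,"tz":-0.08,"ax":0,"ay":0,"az":0}]'

```text
clock: 9.0
ee_pos: [0.4922, -0.1429, 0.0781]
orientation: [-2.216, -2.217, 0.005]
ft_force: [-0.2, 0.0, 0.0]
width: 0.0559
finger_force: 0.0
```

>>> servo_tool --targets '[{"fingers":-0.3,"tx":0.02,"ty":-0.012,"tz":-0.08,"ax":0,"ay":0,"az":0},{"fingers":-0.3,"tx":0.02,"ty":-0.012,"tz":-0.14,"ax":0,"ay":0,"az":0},{"fingers":1,"tx":0.02,"ty":-0.012,"tz":-0.14,"ax":0,"ay":0,"az":0},{"fingers":1,"tx":0.02,"ty":-0.012,"tz":-0.14,"ax":0,"ay":0,"az":0},{"fingers":1,"tx":0.02,"ty":-0.012,"tz":-0.14,"ax":0,"ay":0,"az":0}]'

```text
clock: 9.62
ee_pos: [0.5007, -0.1478, 0.0478]
orientation: [2.221, 2.22, 0.001]
ft_force: [0.6, 0.3, 0.6]
width: 0.0182
finger_force: 19.5
```

The TCP settled at 0.0478, which is too shallow a bite. I'll open, go 5 mm lower and grip again.

>>> servo_tool --targets '[{"fingers":0.2,"tx":0,"ty":0,"tz":0,"ax":0,"ay":0,"az":0},{"fingers":0.2,"tx":-0.01,"ty":0,"tz":-0.019,"ax":0,"ay":0,"az":0},{"fingers":0.2,"tx":-0.01,"ty":0,"tz":-0.019,"ax":0,"ay":0,"az":0}]'

```text
clock: 10.0
ee_pos: [0.4969, -0.1474, 0.0415]
orientation: [-2.221, -2.22, 0.001]
ft_force: [1.0, 0.1, -0.1]
width: 0.034
finger_force: 0.0
```

>>> servo_tool --targets '[{"fingers":1,"tx":0,"ty":0,"tz":0,"ax":0,"ay":0,"az":0},{"fingers":1,"tx":0,"ty":0,"tz":0,"ax":0,"ay":0,"az":0},{"fingers":1,"tx":0,"ty":0,"tz":0,"ax":0,"ay":0,"az":0}]'

```text
clock: 10.38
ee_pos: [0.4976, -0.1477, 0.0422]
orientation: [2.222, 2.221, -0.0]
ft_force: [-0.6, 1.1, -0.7]
width: 0.0194
finger_force: 22.9
```

>>> servo_tool --targets '[{"fingers":1,"tx":0,"ty":0,"tz":0.1,"ax":0,"ay":0,"az":0},{"fingers":1,"tx":0,"ty":0,"tz":0.35,"ax":0,"ay":0,"az":0},{"fingers":1,"tx":0,"ty":0.15,"tz":0.6,"ax":0,"ay":0,"az":0},{"fingers":1,"tx":0,"ty":0.4,"tz":0.8,"ax":0,"ay":0,"az":0},{"fingers":1,"tx":0,"ty":0.65,"tz":0.9,"ax":0,"ay":0,"az":0}]'

```text
clock: 11.0
ee_pos: [0.4982, -0.012, 0.2556]
orientation: [2.222, 2.218, 0.003]
ft_force: [2.0, 1.0, 0.1]
width: 0.0187
finger_force: 22.9
```

>>> servo_tool --targets '[{"fingers":1,"tx":0,"ty":0.25,"tz":0.05,"ax":0,"ay":0,"az":0},{"fingers":1,"tx":0,"ty":0.48,"tz":0.05,"ax":0,"ay":0,"az":0},{"fingers":1,"tx":0,"ty":0.48,"tz":0.05,"ax":0,"ay":0,"az":0},{"fingers":1,"tx":0,"ty":0.48,"tz":0.05,"ax":0,"ay":0,"az":0}]'

```text
clock: 11.5
ee_pos: [0.4974, 0.1071, 0.2651]
orientation: [2.22, 2.222, -0.001]
ft_force: [-0.4, -1.3, 0.5]
width: 0.0188
finger_force: 22.9
```

```bash
python3 - <<'E'
from look import *
c,P,st=look("w5",["eraser_tray_floor","match_tray_floor","ink_tray_floor","sharpener_mid","eraser_mid"])
t=st["ee_pos"]
m=(abs(P[...,0]-t[0])<.008)&(abs(P[...,1]-t[1])<.05)&(abs(P[...,2]-t[2])<.03)
q=P[m]; z=np.median(q[:,2]); q=q[abs(q[:,2]-z)<.003]; print(np.nanmin(q,0),np.nanmax(q,0),z)
E
```

```text
11.5 [0.4974 0.1071 0.2651] y dir 0.05 z [-0.    -0.001 -1.   ] w 0.0188 [ 0.11 -0.13  1.69 -0.    1.58  0.11]
match_tray_floor 0.57 [294, 0, 367, 37] [581.  259.3  33.9  73.2 -85.6  11.1]
ink_tray_floor 0.73 [294, 72, 374, 154] [594.3 157.   85.5  87.  -80.6  14.7]
ink_tray_floor 0.68 [237, 326, 266, 355] [498.8 -13.9  35.8 262.2  -0.8  36.8]
sharpener_mid 0.89 [225, 111, 236, 133] [472.1 151.4  16.3  24.5  -0.5  21. ]
eraser_mid 0.69 [229, 204, 273, 301] [497.9 107.8  19.8  44.3   0.7 271.3]
[0.48943846 0.08564945 0.26843487] [0.5054222  0.12958926 0.27378637] 0.2713424286874577
```

View pics/w5.png

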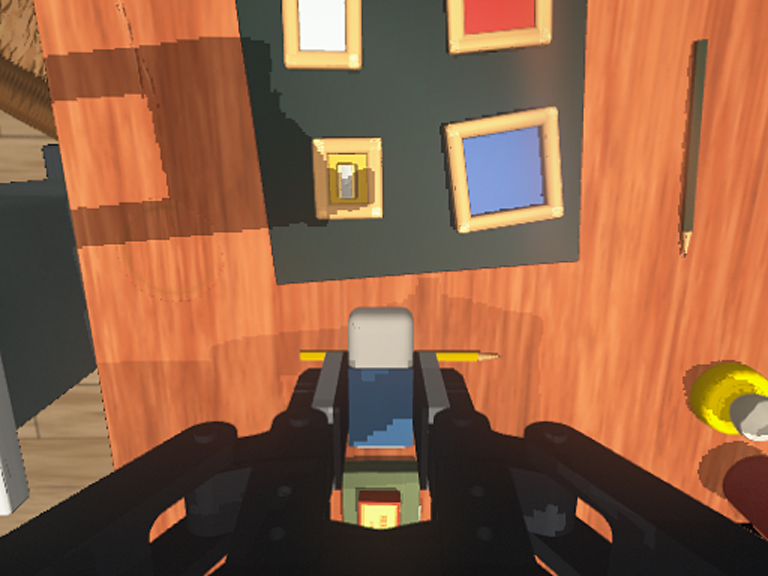

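The eraser is held straight at (381,378) and the matchbox stayed behind. The white tray at (322,30) is only half in view, so I'll go a little further and look again.

>>> servo_tool --targets '[{"fingers":1,"tx":-0.165,"ty":0.24,"tz":0,"ax":0,"ay":0,"az":0},{"fingers":1,"tx":-0.165,"ty":0.24,"tz":0,"ax":0,"ay":0,"az":0},{"fingers":1,"tx":-0.165,"ty":0.24,"tz":0,"ax":0,"ay":0,"az":0},{"fingers":1,"tx":-0.165,"ty":0.24,"tz":0,"ax":0,"ay":0,"az":0}]'

```text
clock: 12.3
ee_pos: [0.4569, 0.1664, 0.2654]
orientation: [2.222, 2.22, -0.0]
ft_force: [0.4, 0.0, 0.2]
width: 0.0188
finger_force: 22.9
```

```bash
python3 look.py w6 eraser_tray_floor match_tray_floor ink_tray_floor eraser_mid
```

```text
12.3 [0.4569 0.1664 0.2654] y dir -0.05 z [ 0. -0. -1.] w 0.0188 [ 0.24 -0.19  1.74 -0.    1.59  0.24]
eraser_tray_floor 0.93 [226, 23, 280, 101] [456.6 271.2  55.8  81.5   0.   11.5]
match_tray_floor 0.41 [230, 205, 275, 299] [457.4 167.1  19.9  44.2   0.6 271.6]
ink_tray_floor 0.84 [327, 127, 404, 202] [592.1 156.2  82.6  87.    9.3  13.1]
eraser_mid 0.66 [230, 205, 275, 302] [468.2  78.9  38.5 222.6   8.6 271.6]
```

>>> servo_tool --targets '[{"fingers":1,"tx":0,"ty":0.22,"tz":0,"ax":0,"ay":0,"az":0},{"fingers":1,"tx":-0.003,"ty":0.416,"tz":-0.12,"ax":0,"ay":0,"az":0},{"fingers":1,"tx":-0.003,"ty":0.416,"tz":-0.36,"ax":0,"ay":0,"az":0},{"fingers":1,"tx":-0.003,"ty":0.416,"tz":-0.6,"ax":0,"ay":0,"az":0},{"fingers":1,"tx":-0.003,"ty":0.416,"tz":-0.84,"ax":0,"ay":0,"az":0}]'

```text
clock: 13.18
ee_pos: [0.4557, 0.2712, 0.0537]
orientation: [2.221, 2.221, 0.001]
ft_force: [0.5, 0.5, -0.9]
width: 0.019
finger_force: 22.9
```

>>> servo_tool --targets '[{"fingers":1,"tx":0,"ty":0,"tz":-0.08,"ax":0,"ay":0,"az":0},{"fingers":1,"tx":0,"ty":0,"tz":-0.08,"ax":0,"ay":0,"az":0},{"fingers":1,"tx":0,"ty":0,"tz":-0.08,"ax":0,"ay":0,"az":0}]'

```text
clock: 13.55
ee_pos: [0.4568, 0.2716, 0.0369]
orientation: [2.221, 2.22, 0.003]
ft_force: [-0.1, 0.0, 0.8]
width: 0.0189
finger_force: 22.9
```

>>> servo_tool --targets '[{"fingers":1,"tx":0,"ty":0,"tz":-0.05,"ax":0,"ay":0,"az":0},{"fingers":1,"tx":0,"ty":0,"tz":-0.078,"ax":0,"ay":0,"az":0},{"fingers":1,"tx":0,"ty":0,"tz":-0.084,"ax":0,"ay":0,"az":0},{"fingers":1,"tx":0,"ty":0,"tz":-0.084,"ax":0,"ay":0,"az":0}]'

```text
clock: 14.05
ee_pos: [0.4556, 0.2713, 0.0144]
orientation: [-2.222, -2.221, 0.0]
ft_force: [-0.6, 0.1, -1.3]
width: 0.0191
finger_force: 22.9
```

>>> servo_tool --targets '[{"fingers":0.5,"tx":0,"ty":0,"tz":0,"ax":0,"ay":0,"az":0},{"fingers":0.2,"tx":0,"ty":0,"tz":0,"ax":0,"ay":0,"az":0},{"fingers":-0.3,"tx":0,"ty":0,"tz":0.06,"ax":0,"ay":0,"az":0},{"fingers":-0.6,"tx":0,"ty":0,"tz":0.2,"ax":0,"ay":0,"az":0},{"fingers":-0.6,"tx":0,"ty":0,"tz":0.45,"ax":0,"ay":0,"az":0}]'

```text
clock: 14.68
ee_pos: [0.4538, 0.2704, 0.1266]
orientation: [-2.221, -2.22, 0.007]
ft_force: [0.4, 0.0, 1.2]
width: 0.0681
finger_force: 0.0
```

>>> servo_tool --targets '[{"fingers":-0.6,"tx":0.05,"ty":-0.2,"tz":0.2,"ax":0,"ay":0,"az":0},{"fingers":-0.6,"tx":0.1,"ty":-0.4,"tz":0.4,"ax":0,"ay":0,"az":0},{"fingers":-0.6,"tx":0.16,"ty":-0.5,"tz":0.5,"ax":0,"ay":0,"az":0},{"fingers":-0.6,"tx":0.16,"ty":-0.5,"tz":0.5,"ax":0,"ay":0,"az":0}]'

```text
clock: 15.18
ee_pos: [0.4986, 0.1443, 0.2575]
orientation: [2.222, 2.213, 0.011]
ft_force: [-0.3, 0.4, -0.5]
width: 0.0687
finger_force: 0.0
```

```bash
python3 look.py w7 eraser_mid eraser_tray_floor match_tray_floor ink_tray_floor sharpener_mid
```

```text
15.18 [0.4986 0.1443 0.2575] y dir -0.21 z [ 0.009  0.001 -1.   ] w 0.0687 [ 0.18 -0.11  1.68 -0.    1.56  0.19]
eraser_mid 0.67 [201, 17, 218, 66] [4.567e+02 2.702e+02 1.990e+01 4.340e+01 4.000e-01 2.030e+01]
eraser_tray_floor 0.76 [180, 0, 236, 81] [456.2 269.5  56.5  80.3  -0.9  12.1]
match_tray_floor 0.59 [291, 0, 360, 72] [579.7 277.7  71.1  74.1 -85.6  10.2]
sharpener_mid 0.56 [219, 140, 238, 166] [ 4.725e+02  1.504e+02  1.750e+01  2.850e+01 -3.000e-01  2.080e+01]
```

View pics/w7.png

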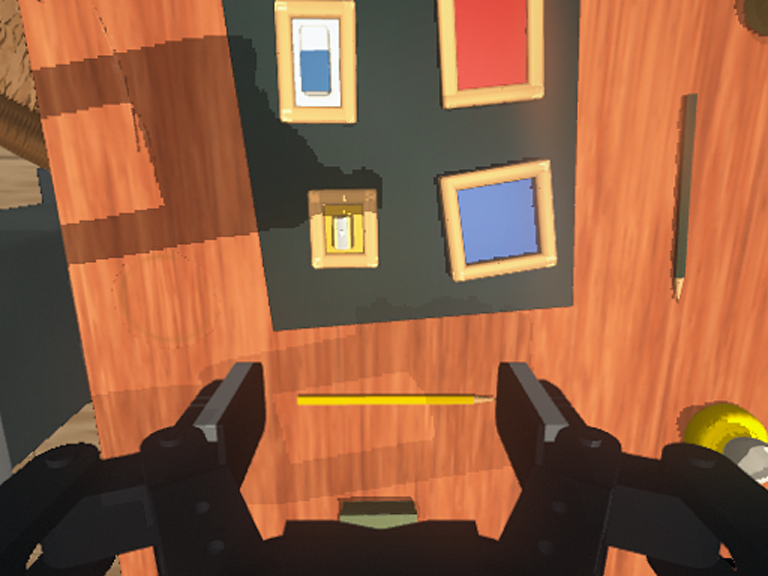

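The white tray (315,62) holds the eraser flat and the sharpener at (342,232) is undisturbed. The matchbox is next.

>>> servo_tool --targets '[{"fingers":-0.6,"tx":0,"ty":-0.25,"tz":0,"ax":0,"ay":0,"az":0},{"fingers":-0.6,"tx":0,"ty":-0.5,"tz":0,"ax":0,"ay":0,"az":0},{"fingers":-0.6,"tx":0,"ty":-0.75,"tz":0,"ax":0,"ay":0,"az":0},{"fingers":-0.6,"tx":0,"ty":-1,"tz":0,"ax":0,"ay":0,"az":0},{"fingers":-0.6,"tx":0,"ty":-1,"tz":0,"ax":0,"ay":0,"az":0}]'

```text
clock: 16.1
ee_pos: [0.4947, -0.1069, 0.2507]
orientation: [-2.226, -2.215, 0.003]
ft_force: [-1.1, 1.1, -0.3]
width: 0.0684
finger_force: 0.0
```

```bash
python3 look.py w8 matchbox_mid ink_bottle_mid tin_lid
```

```text
16.1 [ 0.4947 -0.1069  0.2507] y dir -0.28 z [-0.002 -0.    -1.   ] w 0.0684 [-0.31 -0.13  1.71 -0.    1.56 -0.31]
matchbox_mid 0.72 [161, 199, 187, 228] [ 397.1 -173.1   30.8   37.7    3.6   10.6]
ink_bottle_mid 0.69 [162, 279, 187, 329] [ 430.8 -212.9   26.3  197.3  -21.5   33.5]
tin_lid 0.74 [228, 153, 287, 308] [ 5.001e+02 -1.977e+02  7.050e+01  1.952e+02  1.000e-01  2.110e+01]
```

```bash
python3 - <<'E'
from h import *
c,P,st=pickle.load(open("w8.pkl","rb"))
for lo,hi,y0,y1 in ((.033,.041,-.185,-.10),(.062,.08,-.3,-.2)):
    m=(P[...,2]>lo)&(P[...,2]<hi)&(abs(P[...,0]-.5)<.035)&(P[...,1]>y0)&(P[...,1]<y1); print(m.sum(),np.round(rect(P,m),1))
E
```

```text
1554 [ 497.  -144.3   36.5   53.7   -0.9   37. ]
726 [ 499.5 -247.1   30.6   31.4   -2.1   73.8]
```

>>> servo_tool --targets '[{"fingers":-0.6,"tx":0.009,"ty":-0.15,"tz":-0.1,"ax":0,"ay":0,"az":0},{"fingers":-0.6,"tx":0.009,"ty":-0.15,"tz":-0.35,"ax":0,"ay":0,"az":0},{"fingers":-0.6,"tx":0.009,"ty":-0.15,"tz":-0.6,"ax":0,"ay":0,"az":0},{"fingers":-0.6,"tx":0.009,"ty":-0.15,"tz":-0.7,"ax":0,"ay":0,"az":0},{"fingers":-0.6,"tx":0.009,"ty":-0.15,"tz":-0.7,"ax":0,"ay":0,"az":0}]'

```text
clock: 16.92
ee_pos: [0.496, -0.1387, 0.0742]
orientation: [-2.215, -2.22, 0.003]
ft_force: [0.3, 0.9, -0.2]
width: 0.0681
finger_force: 0.0
```

>>> servo_tool --targets '[{"fingers":-0.6,"tx":0,"ty":0,"tz":-0.1,"ax":0,"ay":0,"az":0},{"fingers":-0.6,"tx":0,"ty":0,"tz":-0.16,"ax":0,"ay":0,"az":0},{"fingers":-0.6,"tx":0,"ty":0,"tz":-0.16,"ax":0,"ay":0,"az":0}]'

```text
clock: 17.3
ee_pos: [0.4976, -0.1406, 0.0367]
orientation: [-2.22, -2.221, 0.001]
ft_force: [-0.5, 0.1, -0.4]
width: 0.0685
finger_force: 0.0
```

>>> servo_tool --targets '[{"fingers":-0.6,"tx":0,"ty":-0.014,"tz":-0.044,"ax":0,"ay":0,"az":0},{"fingers":-0.6,"tx":0,"ty":-0.014,"tz":-0.044,"ax":0,"ay":0,"az":0},{"fingers":1,"tx":0,"ty":-0.014,"tz":-0.044,"ax":0,"ay":0,"az":0},{"fingers":1,"tx":0,"ty":-0.014,"tz":-0.044,"ax":0,"ay":0,"az":0},{"fingers":1,"tx":0,"ty":-0.014,"tz":-0.044,"ax":0,"ay":0,"az":0}]'

```text
clock: 17.92
ee_pos: [0.4982, -0.1449, 0.0264]
orientation: [2.221, 2.221, 0.001]
ft_force: [-0.2, 0.0, 1.9]
width: 0.0352
finger_force: 20.3
```

>>> servo_tool --targets '[{"fingers":1,"tx":0,"ty":0,"tz":0.08,"ax":0,"ay":0,"az":0},{"fingers":1,"tx":0,"ty":0,"tz":0.3,"ax":0,"ay":0,"az":0},{"fingers":1,"tx":0.05,"ty":0.15,"tz":0.5,"ax":0,"ay":0,"az":0},{"fingers":1,"tx":0.1,"ty":0.38,"tz":0.6,"ax":0,"ay":0,"az":0},{"fingers":1,"tx":0.15,"ty":0.6,"tz":0.7,"ax":0,"ay":0,"az":0}]'

```text
clock: 18.55
ee_pos: [0.5354, 0.005, 0.2017]
orientation: [2.222, 2.219, 0.001]
ft_force: [0.5, -0.1, -1.0]
width: 0.0356
finger_force: 20.3
```

>>> servo_tool --targets '[{"fingers":1,"tx":0.05,"ty":0.22,"tz":0.1,"ax":0,"ay":0,"az":0},{"fingers":1,"tx":0.1,"ty":0.45,"tz":0.2,"ax":0,"ay":0,"az":0},{"fingers":1,"tx":0.16,"ty":0.6,"tz":0.24,"ax":0,"ay":0,"az":0},{"fingers":1,"tx":0.16,"ty":0.6,"tz":0.24,"ax":0,"ay":0,"az":0},{"fingers":1,"tx":0.16,"ty":0.6,"tz":0.24,"ax":0,"ay":0,"az":0}]'

```text
clock: 19.18
ee_pos: [0.5746, 0.1534, 0.2595]
orientation: [-2.221, -2.221, 0.002]
ft_force: [-0.8, 0.3, -1.6]
width: 0.0354
finger_force: 20.3
```

```bash
python3 - <<'E'
from look import *
c,P,st=look("w9",["match_tray_floor","ink_tray_floor","matchbox_mid"])
t=st["ee_pos"]
m=(abs(P[...,0]-t[0])<.016)&(abs(P[...,1]-t[1])<.05)&(abs(P[...,2]-t[2])<.03)
q=P[m]; z=np.median(q[:,2]); m&=abs(P[...,2]-z)<.003; print(np.round(rect(P,m),1))
f=c["frame"].astype(int); m=(f[...,0]>120)&(f[...,1]<90)&(f[...,2]<90)&(P[...,1]>.23)&(P[...,0]<.65)&(P[...,2]<.02); print("felt",m.sum(),np.round(rect(P,m),1))
E
```

```text
19.18 [0.5746 0.1534 0.2595] y dir 0.01 z [-0.001 -0.001 -1.   ] w 0.0354 [ 0.17  0.11  1.46 -0.    1.57  0.17]
match_tray_floor 0.62 [221, 0, 293, 82] [578.9 280.7  74.8  79.2   2.6  10.2]
ink_tray_floor 0.81 [226, 112, 308, 192] [592.6 156.2  85.4  86.5   8.6  13.5]
matchbox_mid 0.69 [120, 368, 138, 383] [ 399.  -160.5   15.9   25.    88.8   10.7]
matchbox_mid 0.66 [208, 191, 295, 315] [574.8  72.  112.  218.8   0.8 270. ]
[574.6 154.4  32.   53.9   0.  270.1]
felt 2976 [ 4.694e+02  2.750e+02  8.820e+01  3.571e+02 -8.960e+01 -2.000e-01]
```

View pics/w9.png

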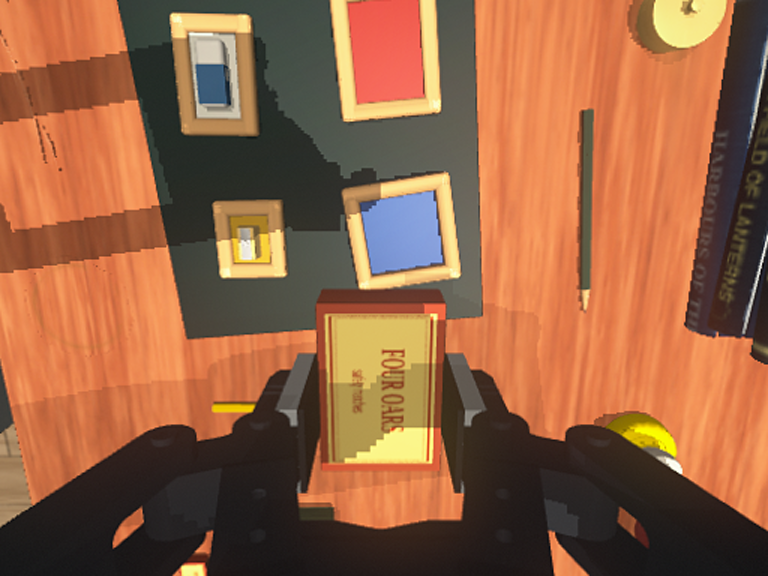

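The matchbox is held straight at (380,390) with its cream top up, and the red tray at (387,60) is cut off at the image top. I'll go 30 mm further and measure that tray.

>>> servo_tool --targets '[{"fingers":1,"tx":0.018,"ty":0.14,"tz":0.06,"ax":0,"ay":0,"az":0},{"fingers":1,"tx":0.018,"ty":0.14,"tz":0.06,"ax":0,"ay":0,"az":0},{"fingers":1,"tx":0.018,"ty":0.14,"tz":0.06,"ax":0,"ay":0,"az":0}]'

```text
clock: 19.75
ee_pos: [0.5794, 0.1879, 0.2749]
orientation: [2.222, 2.221, -0.001]
ft_force: [0.7, -0.0, -0.7]
width: 0.0351
finger_force: 20.3
```

```bash
python3 - <<'E'
from look import *
c,P,st=look("w10",["match_tray_floor","ink_tray_floor"])
hsv=cv2.cvtColor(c["frame"],cv2.COLOR_RGB2HSV).astype(int)
m=((hsv[...,0]<5)|(hsv[...,0]>170))&(hsv[...,1]>100)&(abs(P[...,0]-.579)<.045)&(abs(P[...,1]-.288)<.05); 
m=cv2.morphologyEx(m.astype(np.uint8),cv2.MORPH_OPEN,np.ones((3,3)))>0; print("red felt",m.sum(),np.round(rect(P,m),1))
m=(hsv[...,0]>100)&(hsv[...,0]<130)&(hsv[...,1]>100)&(abs(P[...,0]-.592)<.05)&(abs(P[...,1]-.157)<.05)&(P[...,2]<.02); 
m=cv2.morphologyEx(m.astype(np.uint8),cv2.MORPH_OPEN,np.ones((3,3)))>0; print("blue felt",m.sum(),np.round(rect(P,m),1))
E
```

```text
19.75 [0.5794 0.1879 0.2749] y dir -0.03 z [-0. -0. -1.] w 0.0351 [ 0.23  0.14  1.4  -0.    1.6   0.23]
match_tray_floor 0.54 [159, 175, 174, 200] [473.4 151.9  15.2  24.7   1.7  20.9]
ink_tray_floor 0.9 [225, 143, 299, 202] [590.8 168.   81.7  90.4  11.2  10.7]
red felt 2599 [579.2 287.4  48.7  64.9   5.2   9.4]
blue felt 1296 [590.9 163.9  42.1  57.  -81.1   9.4]
```

>>> servo_tool --targets '[{"fingers":1,"tx":0,"ty":0.2,"tz":0,"ax":0,"ay":0,"az":0.05},{"fingers":1,"tx":0,"ty":0.394,"tz":-0.12,"ax":0,"ay":0,"az":0.11},{"fingers":1,"tx":0,"ty":0.394,"tz":-0.36,"ax":0,"ay":0,"az":0.11},{"fingers":1,"tx":0,"ty":0.394,"tz":-0.6,"ax":0,"ay":0,"az":0.11},{"fingers":1,"tx":0,"ty":0.394,"tz":-0.84,"ax":0,"ay":0,"az":0.11}]'

```text
clock: 20.52
ee_pos: [0.5792, 0.2866, 0.0632]
orientation: [2.124, 2.315, -0.0]
ft_force: [0.8, -0.6, -0.2]
width: 0.0355
finger_force: 20.3
```

>>> servo_tool --targets '[{"fingers":1,"tx":0,"ty":0,"tz":-0.08,"ax":0,"ay":0,"az":0},{"fingers":1,"tx":0,"ty":0,"tz":-0.08,"ax":0,"ay":0,"az":0},{"fingers":1,"tx":0,"ty":0,"tz":-0.08,"ax":0,"ay":0,"az":0}]'

```text
clock: 20.9
ee_pos: [0.5819, 0.2879, 0.0487]
orientation: [2.122, 2.313, 0.007]
ft_force: [-0.3, 0.2, 0.0]
width: 0.0353
finger_force: 20.3
```

>>> servo_tool --targets '[{"fingers":1,"tx":-0.004,"ty":0,"tz":-0.08,"ax":0,"ay":0,"az":0},{"fingers":1,"tx":-0.004,"ty":0,"tz":-0.125,"ax":0,"ay":0,"az":0},{"fingers":1,"tx":-0.004,"ty":0,"tz":-0.132,"ax":0,"ay":0,"az":0},{"fingers":1,"tx":-0.004,"ty":0,"tz":-0.132,"ax":0,"ay":0,"az":0}]'

```text
clock: 21.4
ee_pos: [0.5786, 0.2872, 0.0125]
orientation: [2.124, 2.315, -0.0]
ft_force: [-3.1, -1.5, 6.0]
width: 0.0354
finger_force: 22.4
```

Light contact (6 N), so it is on the felt. Releasing, then going to the ink bottle.

>>> servo_tool --targets '[{"fingers":0.2,"tx":0,"ty":0,"tz":0.002,"ax":0,"ay":0,"az":0},{"fingers":-0.2,"tx":0,"ty":0,"tz":0.004,"ax":0,"ay":0,"az":0},{"fingers":-0.5,"tx":0,"ty":0,"tz":0.06,"ax":0,"ay":0,"az":0},{"fingers":-0.5,"tx":0,"ty":0,"tz":0.25,"ax":0,"ay":0,"az":0},{"fingers":-0.5,"tx":0,"ty":0,"tz":0.5,"ax":0,"ay":0,"az":0}]'

```text
clock: 22.02
ee_pos: [0.5771, 0.2866, 0.1372]
orientation: [-2.123, -2.314, 0.005]
ft_force: [0.9, 0.6, -0.2]
width: 0.0642
finger_force: 0.0
```

>>> servo_tool --targets '[{"fingers":-1,"tx":0,"ty":-0.2,"tz":0.2,"ax":0,"ay":0,"az":0},{"fingers":-1,"tx":0,"ty":-0.4,"tz":0.4,"ax":0,"ay":0,"az":-0.11},{"fingers":-1,"tx":0,"ty":-0.5,"tz":0.5,"ax":0,"ay":0,"az":-0.11},{"fingers":-1,"tx":0,"ty":-0.5,"tz":0.5,"ax":0,"ay":0,"az":-0.11}]'

```text
clock: 22.52
ee_pos: [0.5808, 0.1601, 0.2681]
orientation: [2.221, 2.214, 0.011]
ft_force: [0.2, -0.7, -0.4]
width: 0.0851
finger_force: 0.0
```

```bash
cat >> look.py <<'E'
def blue(P,c):
    hsv=cv2.cvtColor(c["frame"],cv2.COLOR_RGB2HSV).astype(int)
    m=(hsv[...,0]>100)&(hsv[...,0]<130)&(hsv[...,1]>80)&(abs(P[...,0]-.592)<.05)&(abs(P[...,1]-.157)<.05)&(P[...,2]<.02)
    m=cv2.morphologyEx(m.astype(np.uint8),cv2.MORPH_OPEN,np.ones((3,3)))>0; print("blue felt",m.sum(),np.round(rect(P,m),1))
E
python3 - <<'E'
from look import *
c,P,st=look("w11",["matchbox_mid","ink_tray_floor","eraser_mid","sharpener_mid"],(100,0,340,180),3.2)
blue(P,c)
E
```

```text
22.52 [0.5808 0.1601 0.2681] y dir -0.19 z [ 0.009  0.001 -1.   ] w 0.0851 [ 0.18  0.12  1.44 -0.    1.58  0.19]
matchbox_mid 0.84 [229, 9, 266, 68] [579.4 289.2  38.3  58.    2.4  24.4]
ink_tray_floor 0.97 [221, 120, 296, 199] [593.4 156.4  83.6  86.2   9.2  13.1]
ink_tray_floor 0.46 [139, 137, 185, 190] [471.3 151.5  58.3  64.7   2.3  12.1]
eraser_mid 0.83 [124, 37, 146, 81] [4.567e+02 2.703e+02 2.000e+01 4.290e+01 1.000e-01 2.020e+01]
sharpener_mid 0.88 [152, 153, 166, 179] [473.8 151.7  14.8  24.4   2.5  21. ]
blue felt 2191 [592.  157.6  56.8  57.5 -80.7   9.5]
```

View pics/w11.png

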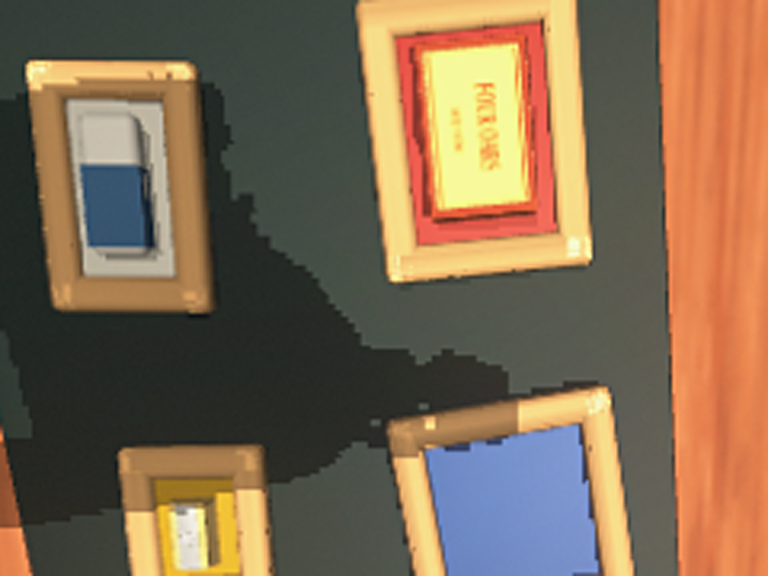

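Eraser (115,180), matchbox (480,125) and sharpener (190,535) all lie flat in their recesses. The blue recess is centred at (0.592,0.1576), turned 9.3°. Now the bottle's pose from the earlier wrist picture.

```bash
python3 - <<'E'
from h import *
c,P,st=pickle.load(open("w2.pkl","rb"))
m=(P[...,2]>.05)&(P[...,2]<.058)&(abs(P[...,0]-.5)<.04)&(abs(P[...,1]+.247)<.04); print(m.sum(),np.round(rect(P,m),1))
m=(P[...,2]>.068)&(P[...,2]<.08)&(abs(P[...,0]-.5)<.04)&(abs(P[...,1]+.247)<.04); print(m.sum(),np.round(rect(P,m),1))
E
```

```text
889 [ 499.3 -247.6   45.5   45.6  -79.1   54.6]
666 [ 4.996e+02 -2.476e+02  2.990e+01  3.020e+01 -2.000e-01  7.370e+01]
```

>>> servo_tool --targets '[{"fingers":-1,"tx":-0.05,"ty":-0.25,"tz":0,"ax":0,"ay":0,"az":0},{"fingers":-1,"tx":-0.12,"ty":-0.5,"tz":0,"ax":0,"ay":0,"az":0},{"fingers":-1,"tx":-0.2,"ty":-0.75,"tz":0,"ax":0,"ay":0,"az":0},{"fingers":-1,"tx":-0.32,"ty":-0.97,"tz":0,"ax":0,"ay":0,"az":0},{"fingers":-1,"tx":-0.32,"ty":-1,"tz":0,"ax":0,"ay":0,"az":0}]'

```text
clock: 23.4
ee_pos: [0.4968, -0.0897, 0.2609]
orientation: [-2.223, -2.217, 0.003]
ft_force: [1.6, 1.4, 1.2]
width: 0.0853
finger_force: 0.0
```

>>> servo_tool --targets '[{"fingers":-1,"tx":0,"ty":-0.24,"tz":0,"ax":0,"ay":0,"az":0.1},{"fingers":-1,"tx":0,"ty":-0.48,"tz":-0.05,"ax":0,"ay":0,"az":0.24},{"fingers":-1,"tx":0,"ty":-0.63,"tz":-0.1,"ax":0,"ay":0,"az":0.24},{"fingers":-1,"tx":0,"ty":-0.63,"tz":-0.2,"ax":0,"ay":0,"az":0.24},{"fingers":-1,"tx":0,"ty":-0.63,"tz":-0.2,"ax":0,"ay":0,"az":0.24}]'

```text
clock: 24.02
ee_pos: [0.4974, -0.2437, 0.2086]
orientation: [-1.998, -2.416, 0.001]
ft_force: [0.5, 0.5, 0.4]
width: 0.085
finger_force: 0.0
```

```bash
python3 - <<'E'
from look import *
c,P,st=look("w12",[])
for lo,hi in ((.048,.058),(.065,.08)):
    m=(P[...,2]>lo)&(P[...,2]<hi)&(abs(P[...,0]-.5)<.04)&(abs(P[...,1]+.247)<.04); print(m.sum(),np.round(rect(P,m),1))
E
```

```text
24.02 [ 0.4974 -0.2437  0.2086] y dir 10.83 z [-0.005  0.004 -1.   ] w 0.085 [-0.55  0.02  1.64  0.    1.48 -0.74]
1316 [ 499.2 -247.7   45.9   46.1    9.8   54.6]
1039 [ 499.  -247.6   30.1   30.3   10.9   73.7]
```

>>> servo_tool --targets '[{"fingers":-1,"tx":0.007,"ty":-0.016,"tz":-0.15,"ax":0,"ay":0,"az":0},{"fingers":-1,"tx":0.007,"ty":-0.016,"tz":-0.35,"ax":0,"ay":0,"az":0},{"fingers":-1,"tx":0.007,"ty":-0.016,"tz":-0.5,"ax":0,"ay":0,"az":0},{"fingers":-1,"tx":0.007,"ty":-0.016,"tz":-0.6,"ax":0,"ay":0,"az":0},{"fingers":-1,"tx":0.007,"ty":-0.016,"tz":-0.6,"ax":0,"ay":0,"az":0}]'

```text
clock: 24.7
ee_pos: [0.4996, -0.2475, 0.0609]
orientation: [-1.998, -2.419, 0.0]
ft_force: [0.6, 0.1, 0.5]
width: 0.0855
finger_force: 0.0
```

>>> servo_tool --targets '[{"fingers":-1,"tx":0,"ty":0,"tz":-0.05,"ax":0,"ay":0,"az":0},{"fingers":-1,"tx":0,"ty":0,"tz":-0.05,"ax":0,"ay":0,"az":0},{"fingers":-1,"tx":0,"ty":0,"tz":-0.05,"ax":0,"ay":0,"az":0}]'

```text
clock: 25.08
ee_pos: [0.5008, -0.2495, 0.0506]
orientation: [2.002, 2.42, 0.0]
ft_force: [-0.4, -0.3, -0.2]
width: 0.0854
finger_force: 0.0
```

>>> servo_tool --targets '[{"fingers":-1,"tx":-0.005,"ty":0.006,"tz":-0.062,"ax":0,"ay":0,"az":0},{"fingers":-1,"tx":-0.005,"ty":0.006,"tz":-0.062,"ax":0,"ay":0,"az":0},{"fingers":1,"tx":-0.005,"ty":0.006,"tz":-0.062,"ax":0,"ay":0,"az":0},{"fingers":1,"tx":-0.005,"ty":0.006,"tz":-0.062,"ax":0,"ay":0,"az":0},{"fingers":1,"tx":-0.005,"ty":0.006,"tz":-0.062,"ax":0,"ay":0,"az":0}]' --squeeze 40

```text
clock: 25.7
ee_pos: [0.4994, -0.248, 0.0347]
orientation: [2.002, 2.42, 0.0]
ft_force: [0.3, 0.2, -1.0]
width: 0.0453
finger_force: 42.1
```

>>> servo_tool --targets '[{"fingers":1,"tx":0,"ty":0,"tz":0.06,"ax":0,"ay":0,"az":0},{"fingers":1,"tx":0,"ty":0,"tz":0.2,"ax":0,"ay":0,"az":0},{"fingers":1,"tx":0,"ty":0.05,"tz":0.35,"ax":0,"ay":0,"az":0},{"fingers":1,"tx":0.05,"ty":0.18,"tz":0.5,"ax":0,"ay":0,"az":0},{"fingers":1,"tx":0.1,"ty":0.33,"tz":0.6,"ax":0,"ay":0,"az":0}]'

```text
clock: 26.32
ee_pos: [0.5249, -0.1652, 0.1877]
orientation: [2.002, 2.416, 0.002]
ft_force: [0.1, -0.1, -1.7]
width: 0.0449
finger_force: 42.2
```

>>> servo_tool --targets '[{"fingers":1,"tx":0.05,"ty":0.17,"tz":0.06,"ax":0,"ay":0,"az":0},{"fingers":1,"tx":0.12,"ty":0.34,"tz":0.12,"ax":0,"ay":0,"az":0},{"fingers":1,"tx":0.19,"ty":0.52,"tz":0.18,"ax":0,"ay":0,"az":0},{"fingers":1,"tx":0.26,"ty":0.7,"tz":0.2,"ax":0,"ay":0,"az":0},{"fingers":1,"tx":0.26,"ty":0.75,"tz":0.2,"ax":0,"ay":0,"az":0}]'

```text
clock: 26.95
ee_pos: [0.5898, 0.0249, 0.2358]
orientation: [1.998, 2.423, 0.003]
ft_force: [0.3, 0.3, -2.3]
width: 0.0448
finger_force: 42.2
```

>>> servo_tool --targets '[{"fingers":1,"tx":0,"ty":0.05,"tz":0,"ax":0,"ay":0,"az":0},{"fingers":1,"tx":0,"ty":0.05,"tz":0,"ax":0,"ay":0,"az":0},{"fingers":1,"tx":0,"ty":0.05,"tz":0,"ax":0,"ay":0,"az":0}]'

```text
clock: 27.32
ee_pos: [0.5887, 0.0337, 0.2341]
orientation: [-2.004, -2.419, 0.001]
ft_force: [-0.6, -0.3, -0.8]
width: 0.0452
finger_force: 42.2
```

```bash
python3 - <<'E'
from look import *
c,P,st=look("w13",["ink_tray_floor"])
blue(P,c)
t=st["ee_pos"]
near=(abs(P[...,0]-t[0])<.035)&(abs(P[...,1]-t[1])<.04)
for a,b in ((.013,.026),(.033,.045)):
    m=near&(P[...,2]>t[2]+a)&(P[...,2]<t[2]+b); print(m.sum(),np.round(rect(P,m),1))
E
```

```text
27.32 [0.5887 0.0337 0.2341] y dir 10.73 z [-0. -0. -1.] w 0.0452 [-0.03  0.1   1.51 -0.    1.53 -0.22]
ink_tray_floor 0.91 [237, 0, 324, 85] [592.6 156.4  79.1  85.2 -80.8  11. ]
blue felt 3568 [591.7 158.3  57.3  57.6 -80.5   9.4]
6966 [589.6  34.9  45.3  71.1 -79.6 254.1]
7468 [588.5  34.7  30.7  68.7 -85.6 273.2]
```

View pics/w13.png

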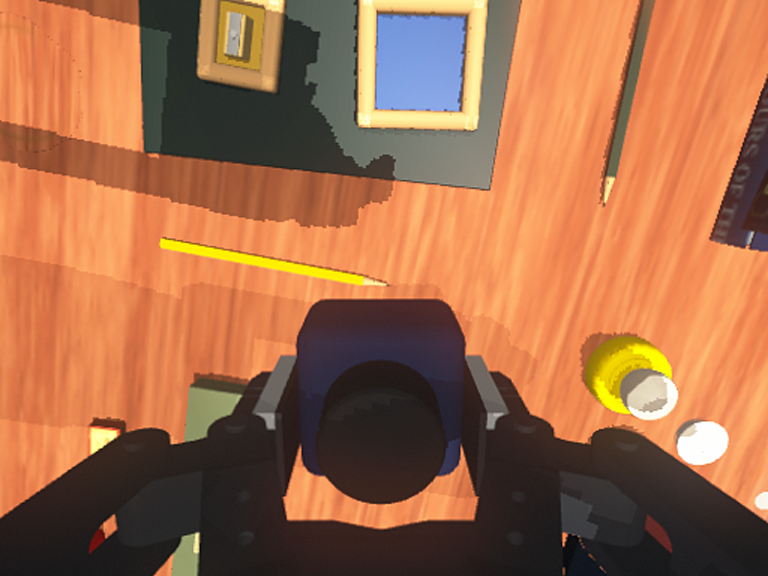

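The bottle is upright in the grip at (380,390), and the blue tray (420,62) is in full view. It goes in next.

>>> servo_tool --targets '[{"fingers":1,"tx":0.012,"ty":0.2,"tz":0,"ax":0,"ay":0,"az":-0.027},{"fingers":1,"tx":0.012,"ty":0.4,"tz":-0.05,"ax":0,"ay":0,"az":-0.027},{"fingers":1,"tx":0.012,"ty":0.497,"tz":-0.2,"ax":0,"ay":0,"az":-0.027},{"fingers":1,"tx":0.012,"ty":0.497,"tz":-0.4,"ax":0,"ay":0,"az":-0.027},{"fingers":1,"tx":0.012,"ty":0.497,"tz":-0.6,"ax":0,"ay":0,"az":-0.027}]'

```text
clock: 28.05
ee_pos: [0.5922, 0.1588, 0.0831]
orientation: [2.028, 2.399, 0.001]
ft_force: [1.0, -0.1, -2.1]
width: 0.0452
finger_force: 42.2
```

>>> servo_tool --targets '[{"fingers":1,"tx":0,"ty":0,"tz":-0.08,"ax":0,"ay":0,"az":0},{"fingers":1,"tx":0,"ty":0,"tz":-0.12,"ax":0,"ay":0,"az":0},{"fingers":1,"tx":0,"ty":0,"tz":-0.12,"ax":0,"ay":0,"az":0},{"fingers":1,"tx":0,"ty":0,"tz":-0.12,"ax":0,"ay":0,"az":0}]'

```text
clock: 28.55
ee_pos: [0.5937, 0.1591, 0.0565]
orientation: [2.027, 2.397, 0.004]
ft_force: [0.4, 0.2, -0.6]
width: 0.0458
finger_force: 42.1
```

>>> servo_tool --targets '[{"fingers":1,"tx":-0.006,"ty":-0.004,"tz":-0.06,"ax":0,"ay":0,"az":0},{"fingers":1,"tx":-0.006,"ty":-0.004,"tz":-0.11,"ax":0,"ay":0,"az":0},{"fingers":1,"tx":-0.006,"ty":-0.004,"tz":-0.13,"ax":0,"ay":0,"az":0},{"fingers":1,"tx":-0.006,"ty":-0.004,"tz":-0.13,"ax":0,"ay":0,"az":0}]'

```text
clock: 29.05
ee_pos: [0.5901, 0.1579, 0.0222]
orientation: [-2.028, -2.399, 0.002]
ft_force: [-4.6, -1.0, 9.7]
width: 0.045
finger_force: 43.6
```

Contact at the expected height, so the bottle is seated. Releasing and backing straight up.

>>> servo_tool --targets '[{"fingers":0,"tx":0,"ty":0,"tz":0,"ax":0,"ay":0,"az":0},{"fingers":-0.6,"tx":0,"ty":0,"tz":0.004,"ax":0,"ay":0,"az":0},{"fingers":-1,"tx":0,"ty":0,"tz":0.03,"ax":0,"ay":0,"az":0},{"fingers":-1,"tx":0,"ty":0,"tz":0.2,"ax":0,"ay":0,"az":0},{"fingers":-1,"tx":0,"ty":0,"tz":0.44,"ax":0,"ay":0,"az":0}]'

```text
clock: 29.68
ee_pos: [0.5887, 0.1576, 0.1306]
orientation: [-2.026, -2.397, 0.006]
ft_force: [1.3, 0.5, 0.5]
width: 0.0855
finger_force: 0.0
```

>>> servo_tool --targets '[{"fingers":-1,"tx":0,"ty":0,"tz":0.24,"ax":0,"ay":0,"az":0},{"fingers":-1,"tx":-0.2,"ty":-0.1,"tz":0.45,"ax":0,"ay":0,"az":0},{"fingers":-1,"tx":-0.3,"ty":-0.3,"tz":0.5,"ax":0,"ay":0,"az":0},{"fingers":-1,"tx":-0.3,"ty":-0.4,"tz":0.5,"ax":0,"ay":0,"az":0},{"fingers":-1,"tx":-0.3,"ty":-0.4,"tz":0.5,"ax":0,"ay":0,"az":0}]'

```text
clock: 30.3
ee_pos: [0.5156, 0.0563, 0.2578]
orientation: [2.03, 2.395, 0.002]
ft_force: [-0.0, -0.2, 0.1]
width: 0.0854
finger_force: 0.0
```

```bash
python3 - <<'E'
from look import *
c,P,st=look("w14",["matchbox_mid","ink_bottle_mid","eraser_mid","sharpener_mid"])
for a,b in ((.035,.047),(.055,.07)):
    m=(abs(P[...,0]-.592)<.04)&(abs(P[...,1]-.158)<.04)&(P[...,2]>a)&(P[...,2]<b); print(m.sum(),np.round(rect(P,m),1))
c=robot.camera("top"); P=cloud(c)
for q in ("tin_lid","hourglass_mid"):
    for d in robot.masks_of(q,c)[:1]: print(q,d["extent"],np.round(rect(P,d["pixels"]),1))
E
```

```text
30.3 [0.5156 0.0563 0.2578] y dir 9.42 z [ 0.002 -0.    -1.   ] w 0.0854 [ 0.01 -0.1   1.68 -0.    1.57 -0.15]
matchbox_mid 0.46 [137, 306, 149, 325] [ 409.4 -176.6   10.8   29.7  -17.9   10.8]
ink_bottle_mid 0.92 [314, 55, 366, 99] [594.3 157.5  46.   55.  -81.   43.3]
sharpener_mid 0.87 [220, 54, 236, 80] [473.3 151.6  16.4  27.6   7.7  21. ]
1187 [590.3 157.7  45.2  47.1 -80.8  42. ]
949 [590.5 158.   30.5  31.7 -81.6  61.3]
tin_lid [300.6, 213.6, 381.0, 248.8] [ 500.5 -197.1   74.5  196.4    1.    20.7]
hourglass_mid [274.1, 89.0, 295.2, 127.6] [708.5 -34.2  57.4 326.7 -89.7  25.3]
```

View pics/w14.png

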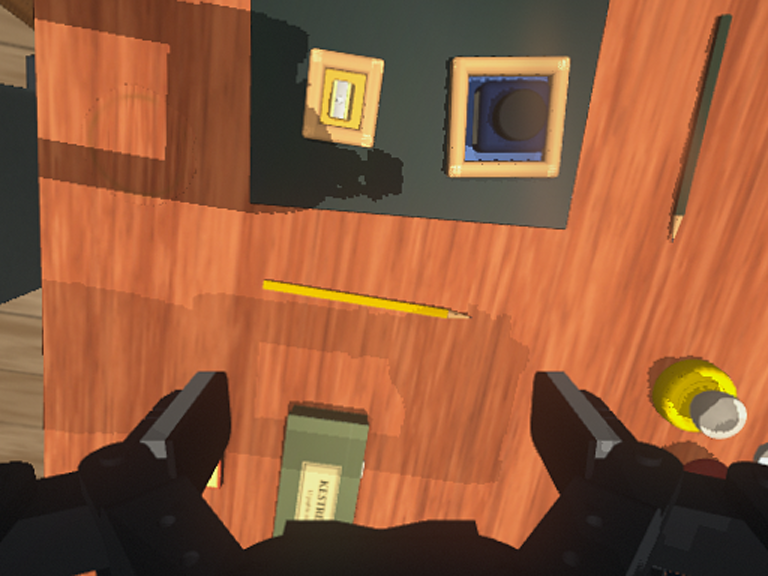

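The bottle stands level in the blue recess at (512,115); its cap top reads 61 mm, as expected. The sharpener is in place at (341,98), and the tin and hourglass haven't moved. Handing in.

```bash
python3 -c "
from workcell import robot
print(robot.close_job())"
```

```text
the job is handed in; nothing more can be done
None
```

The sharpener, eraser, matchbox and ink bottle each lie flat, top up, in their own trays, the tin and hourglass are where they were, and the job was handed in at about 30 s of the 104 s allowed.

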